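Clamp a jar in the one-handed preparation board

TASK

Clamp the glass jar in the preparation board so that its lid can be unscrewed with one hand: squeeze the release lever against its post, slide the jaw gently up until it pushes the jar home into the fixed V jaw, and let the lever go. Then wind the crank clockwise (seen from the crank's end) until the half-nut has caught and the jar is held firmly, about half to three quarters of a turn past the point where the screw starts to load up, without over-tightening on the glass; leave the lever locked, the jar upright, and the things round about where they are.

Things in the scene. Friction and masses are not known exactly. Their poses are not given: they have to be found in the camera images.
- vise: Beech board with a jar vise, fixed to the worktop: 130 (x) x 280 (y) mm, top 20 mm up. Origin: centre of its underside. y runs from the crank end to the fixed jaw, x away from the robot. The grey fixed jaw is a rubber-lined 120-degree V, 91 mm high, apex at y = +103 mm. Bearing block of the screw: y = -140 to -112 mm, 90 mm high. A half-nut locks the sliding jaw to the screw unless the lever is squeezed.
- jar: Small glass jar with a dark screw lid, about 60 mm across (56 to 62, not quite round), 83 mm high, 0.2 kg, standing loose on the board between the jaws. Origin: centre of its underside, z up.
- jar_seat (a point): Point on the board's top on the vise's centre line, y = +68 mm: the middle of the jar's underside is here when the jar is home in the V.
- pad: Pressure pad of the sliding jaw, rubber faced, 60 mm wide, 62 high. Origin: middle of the face that meets the jar, 62 mm above the worktop; axes as the vise's. Backed by springs, 14 N per mm, up to 8 mm of give. It meets the seated jar about 30 mm before jar_seat in y.
- jaw_grip (a point): Place on the sliding jaw to pinch lever and grip post together from above, along the vise's x; 138 mm above the worktop. Post (fixed, 20 mm wide): outer face 14 mm to +x. Lever (18 mm wide): outer face 27 mm to -x when home, 14 mm when fully squeezed. Both rise 15 mm higher, free to 23 mm below. Unlocked, the jaw slides with 2 N, 45 to 56 mm along +y from its start to the seated jar.
- release_lever (a joint): Upright steel lever on the sliding jaw's robot side, rad. 0: home, half-nut fully in the thread; squeezing its top towards the post raises it to 0.28; above 0.18 the nut is clear and the jaw slides. Sprung: 3 N (home) to 11 N at jaw_grip. If it rests near 0.17 when let go, the nut stands on a thread crest and drops in within a turn of the crank.
- crank (a joint): Crank angle, rad. Grows clockwise seen from the crank end (looking along the vise's +y) and drives the thread and the locked jaw 10 mm a turn towards the jar. Stops at 0 and 18.85 (too short a way to reach the jar without sliding the jaw first). At 0 the arm points up. Stays where it is left.
- screw_axis (a point): Point on the screw's axis (parallel to the vise's y), 74 mm above the worktop, level in y with the middle of crank_handle, which circles round it at 40 mm radius.
- crank_handle (a point): Centre of the black revolving crank handle, 16 mm across, 42 long, along the vise's y; pinch it from above along the vise's x and lead it round with the gripper's attitude unchanged (lowest 34 mm over the bare worktop). Push to turn it: 1 to 2 N running free, then 0.11 N more per N of clamping (about 90 N a turn). Good: 7 N of push, 55 N of clamping.
- mug: Bystander: white mug with a green band, 94 mm high, left of the vise. Origin under its centre.
- mill: Bystander: small salt mill, 44 mm across, 90 mm high. Origin under its centre.
- spice_jar: Bystander: glass spice jar with a red cap, 45 mm across, 106 mm high, right of the vise. Origin under its centre.
- tub: Bystander: white yoghurt tub, 72 mm across, 71 mm high, right of the vise. Origin under its centre.
Mind the look-alikes: they are no part of the job. What is shaped like the jar but blue or orange is not meant.

How it is judged (in metres and radians):
On the way, in this order (a step that is already met when the one before it is completed fails the run):
1. the jaw has been slid up to the jar (pad within about a centimetre of where it meets the seated jar) and the lever let go (y of pad in the frame of vise above 0.026 m and value of joint release_lever below 0.19 rad and contact force between the fingers and anything else below 0.2 N), for 0.2 s.
2. the half-nut has caught and the crank has tightened the pad on the jar (value of joint release_lever below 0.06 rad and contact force between pad and jar above 30 N), for 0.2 s.
At the end, for the whole second after the job is handed in: the lever is home (below 0.06 rad), the jar stands upright (within 0.1 rad) and at rest in the V (within 12 mm of jar_seat), clamped by the pad with 30 to 85 N (all of step 2 and contact force between pad and jar below 85 N and horizontal distance between jar and jar_seat below 0.012 m and angle between jar's own z axis and vertical below 0.1 rad and linear speed of jar below 0.02 m/s); the robot touches nothing.
It fails at once if the pad presses on the glass with more than 100 N (contact force between pad and jar above 100 N).
It fails at once if the jaw is shoved against the jar with more than 40 N while the lever is squeezed (value of joint release_lever above 0.2 rad and contact force between pad and jar above 40 N).
It fails at once if the jar tips by more than 0.3 rad (angle between jar's own z axis and vertical above 0.3 rad).
It fails at once if a bystander (mug, mill, spice jar, tub) is moved by more than 2 cm (distance of any of mug, mill, spice_jar, tub from where it was at the start of the episode above 0.02 m).
It also fails if it takes over 70 s, if anything falls off the work surface, if the arm or the gripper's body presses on something with over 40 N, if the wrist force passes 120 N, or if a joint passes its speed limit or range.

ROBOT

A 6-joint arm with a two-finger parallel gripper is mounted at the origin on a cart in front of the work surface, level with it; the furniture and walls round the work are solid. World frame = base frame: x ahead of the robot, y to its left, z up, the work surface at z = 0. Lengths are in mm, angles in degrees, forces in N, time in s.
With the tool pointing down it reaches from about 300 to 850 mm from the base axis. Payload 4.2 kg.
Tool frame: the origin (TCP) lies between the finger pads; the fingertips stand 22 mm ahead of it and the grasp point (between the pads) lies 3 mm ahead of it (env.finger_overhang is the distance from the TCP to the fingertips, in mm); z points along the fingers, y is the line along which they close (so a half turn about z gives the same grasp; the last joint's range is limited). The gripper opens to 91 mm and grips with 3 to 60 N. Pads are 32 mm wide; open, the fingers measure 118 mm over their backs; the gripper's body (76 mm by 178 mm) begins 60 mm behind the grasp point.
Start: joints at [63.541, 18.312, 89.639, -0, 72.044, -1.146], TCP at [245.855, 519.804, 235.976] pointing down, gripper open.
Joint ranges: [-177.97, 177.97], [-48.28, 115.42], [12.27, 149.76], [-77.06, 257.06], [2.81, 150.46], [-146.56, 146.56]. Speed limits (degrees/s): [147.25, 147.25, 180, 180, 180, 180].

INTERFACE

Orientations are given as [roll, pitch, yaw] about the fixed x, y, z axes, in that order (R = Rz(yaw) Ry(pitch) Rx(roll)).
In Python, from workcell import state, cams, ticket, look_for, outline_of, env gives the robot as it stands.
- The arm moves only by the tool servo_tool, never from a script. Its argument "steps" is a list of rows, each a list of 3 entries, a list of its own where there are three numbers: the closure in counts, from 0 (fully open) to 255 (shut), then the shift along the tool's x, y, z in mm, then the turn, a rotation vector about the tool's x, y, z in rad. A call has exactly 10 rows; each row shifts and turns the commanded pose from where the row before left it, along the tool's axes as they then stand; what a row does not reach is not made up. A row lasts 1/10 s, in which the tool goes at most 50 mm and 8.59 degrees, less where a joint would pass 70% of its speed; a pose out of reach is approached as far as the arm can. A call with a gripper value outside its range is refused whole. The fingers move at their own pace and stop on an object; "squeeze" is the grip in N (left out, the last holds). Time passes only in rows, so rows that do not move let the fingers close, or fill a call up. It gives the time, the measured TCP pose, the force, the opening and the grip force at its end, in the units of the state.
- state(): the state, without advancing time (a new reading comes with each control period).
- cams.grab_frame(name): name is "side" or "top" or "wrist"; returns a dict with "color" (400x640x3 uint8, red, green, blue), "z_map" (400x640 float32, mm along the optical axis (not along the pixel's ray), 0 where there is no reading), "fovy" (degrees; the focal length in pixels is half the picture's height over the tangent of half this angle, whatever the lens; pixels are square), "cx", "cy" (the principal point, pixels), "eye" and "rotation" of the camera in the world; the wrist camera has in their place "tool_from_camera" (4x4, takes a point from camera to tool coordinates, whose origin is the TCP and whose axes are the flange's). Camera axes: x right, y up, looking along -z (the intrinsics and any distortion apply to the point x, -y, -z); pixel columns grow to the right and rows downward; lengths in mm; the calibration is good to about 2 mm. A picture is of the moment at which its call begins: read the wrist's pose just before it.
- ticket.job_done(): hands the job in; it is judged then, once.
Trained networks look in a picture, given as the dict that the camera call returned (one of the last four; its "shot" number tells which), for a name from the list of things; names that differ only in an ending like _2 or _b are one class to them, and where a whole thing is asked for, a point or a joint stands for the part that bears it (a point fixed in the world has none). Each returns a list of dicts, best first, with "confidence" (0 to 1); they miss things now and then, are a little off and sometimes report something else, mostly with a low value. They report only what shows in the picture. A call takes as long as a camera call. They do not tell look-alikes from the thing itself.
- look_for(picture, thing): "at" ([column, row] in pixels, amid what is visible of it).
- outline_of(picture, thing): "pixels" (400x640 bool, what is visible of it) and "at" ([column, row] in pixels, amid what is visible of it).
The state is a dict: "time_s": time; "qpos": joint angles; "qvel": joint speeds; "effort": joint torques, N m; "ee_pos": TCP position; "ee_rot": TCP orientation; "force": force on the tool from outside, world axes, zero at the start; "torque": the same for the moment, N m; "gripper_width": finger opening in mm; "gripper_force": force on a finger pad.
Only numpy, scipy, OpenCV 4.12 (cv2) and the standard library are available. Lean on these libraries where they do the work, as an engineer would, in place of code of your own. Each camera call takes 0.05 s, during which the arm holds its last target. There are 200 camera calls.

## Working session

There is one attempt and no reset: what is moved stays moved. The work goes in short steps, Python scripts to look and compute and a tool call to move; the robot and the scene stay as the last step left them, time stands still between calls to the robot, and variables do not carry over. Pictures are saved under pics/ and viewed, at most 10 in all, crops included, and the job is handed in when it is done.

Besides the shell and the picture viewer there is one more tool, called by a JSON object that holds its "fn" and its "kwargs", one argument or row to a line. servo_tool: Moves the arm, as the interface text tells. Its arguments: {"type":"object","properties":{"steps":{"type":"array","items":{"type":"array"}},"squeeze":{"type":"number"}},"required":["steps"]}

```bash
mkdir -p pics
cat > h.py <<'E'
import numpy as np, cv2
from scipy.spatial.transform import Rotation as R
from workcell import state, cams, ticket, look_for, outline_of, env
def ray(p,u,v):
    f=200/np.tan(np.radians(p["fovy"])/2)
    return np.array([(u-p["cx"])/f,-(v-p["cy"])/f,-1.])
def world(p,u,v,z=None,s=None):
    d=z if z is not None else p["z_map"][int(v),int(u)]
    c=ray(p,u,v)*d
    if "eye" in p: return np.array(p["eye"])+np.array(p["rotation"]).reshape(3,3)@c
    t=np.array(p["tool_from_camera"])@np.append(c,1)
    return np.array(s["ee_pos"])+R.from_euler("xyz",s["ee_rot"],degrees=True).as_matrix()@t[:3]
def pts(p,mask,s=None):
    v,u=np.nonzero(mask&(p["z_map"]>0)); d=p["z_map"][v,u]
    f=200/np.tan(np.radians(p["fovy"])/2)
    c=np.stack([(u-p["cx"])/f*d,-(v-p["cy"])/f*d,-d],1)
    if "eye" in p: return np.array(p["eye"])+c@np.array(p["rotation"]).reshape(3,3).T
    T=np.array(p["tool_from_camera"]); t=c@T[:3,:3].T+T[:3,3]
    return np.array(s["ee_pos"])+t@R.from_euler("xyz",s["ee_rot"],degrees=True).as_matrix().T
def save(p,n): cv2.imwrite("pics/"+n,p["color"][:,:,::-1])
E
python3 - <<'E'
from h import *
s=state(); print(s)
ims=[]
for n in("side","top"):
    p=cams.grab_frame(n); save(p,n+"1.png"); np.savez(n+"1.npz",**{k:p[k] for k in p})
    print(n,{k:p[k] for k in p if k not in("color","z_map")})
    for t in("vise","jar","pad","release_lever","crank","crank_handle","mug","mill","spice_jar","tub"):
        for r in look_for(p,t)[:3]:
            u,v=r["at"]; print(t,np.round(r["at"]),round(r["confidence"],2),world(p,u,v).round())
E
```

```text
{'time_s': 0.0, 'qpos': array([ 6.35412343e+01,  1.83514957e+01,  8.97070518e+01, -2.07666993e-03,
        7.20439186e+01, -1.14686266e+00]), 'qvel': array([-0.03642563,  0.06350696, -0.01162564, -0.07578837, -0.07433125,
       -0.07168498]), 'effort': array([ 8.23901792e-05, -4.12466955e+01, -2.31970382e+01,  7.26745580e-02,
        4.60433867e-02, -1.62237029e-04]), 'ee_pos': array([245.64545863, 519.36411788, 235.11733394]), 'ee_rot': array([-1.79897515e+02, -7.69000469e-05,  1.54688739e+02]), 'force': array([-1.45443258, -1.64320654,  0.22282965]), 'torque': array([-0.01949275, -0.04193909,  0.0214055 ]), 'gripper_force': 0.0, 'gripper_width': 91.10384271961792}
side {'fovy': 57.0650447643786, 'cx': 319.7760679608858, 'cy': 200.22331737907157, 'eye': array([ 271.30541366, 1128.64461658,  925.05376391]), 'rotation': array([  53.23919974,    0.39002103, -167.82759818]), 'shot': 1}Traceback (most recent call last):
  File "<stdin>", line 9, in <module>
  File "h.py", line 10, in world
    if "eye" in p: return np.array(p["eye"])+np.array(p["rotation"]).reshape(3,3)@c
                                             ~~~~~~~~~~~~~~~~~~~~~~~~~~~~~~~^^^^^
ValueError: cannot reshape array of size 3 into shape (3,3)
```

```bash
sed -i 's/np.array(p\["rotation"\]).reshape(3,3)/R.from_euler("xyz",p["rotation"],degrees=True).as_matrix()/' h.py
python3 - <<'E'
from h import *
for n in("side","top"):
    p=cams.grab_frame(n); save(p,n+"1.png"); np.savez(n+"1.npz",**{k:p[k] for k in p})
    print(n,{k:p[k] for k in p if k not in("color","z_map")})
    for t in("vise","jar","pad","release_lever","crank","crank_handle","mug","mill","spice_jar","tub"):
        for r in look_for(p,t)[:3]:
            u,v=r["at"]; print(t,np.round(r["at"]),round(r["confidence"],2),world(p,u,v).round())
E
```

```text
side {'fovy': 57.0650447643786, 'cx': 319.7760679608858, 'cy': 200.22331737907157, 'eye': array([ 271.30541366, 1128.64461658,  925.05376391]), 'rotation': array([  53.23919974,    0.39002103, -167.82759818]), 'shot': 2}
vise [319. 229.] 0.96 [484. 179.  72.]
jar [314. 317.] 0.9 [421. 538.  78.]
jar [316. 223.] 0.61 [497. 181.  97.]
jar [335. 174.] 0.61 [ 493. -177.   78.]
pad [329. 159.] 0.52 [ 553. -345.   44.]
pad [322. 210.] 0.5 [495.  89.  88.]
release_lever [322. 193.] 0.51 [ 542. -140.   -3.]
release_lever [321. 237.] 0.48 [470. 217.  73.]
crank [329. 195.] 0.42 [495. -47.  59.]
crank_handle [352. 160.] 0.74 [ 443. -333.   59.]
crank_handle [326. 206.] 0.52 [489.  46.  71.]
crank_handle [318. 233.] 0.26 [482. 213.  85.]
mug [323. 283.] 0.67 [430. 378.  30.]
mug [327. 192.] 0.42 [484.  37. 131.]
mill [280. 266.] 0.8 [571. 364.  61.]
mill [318. 232.] 0.67 [482. 212.  86.]
tub [352. 160.] 0.73 [ 442. -334.   60.]
tub [325. 284.] 0.51 [422. 382.  28.]
top {'fovy': 46.63883621615448, 'cx': 310.2508016005773, 'cy': 200.88382772316842, 'eye': array([-342.42782819,   97.80763635, 1529.89013728]), 'rotation': array([ 31.37722014,  -0.61531454, -91.92776492]), 'shot': 3}
vise [315. 218.] 0.59 [489.  36.  42.]
jar [285. 202.] 0.6 [588. 146.  -1.]
jar [382. 209.] 0.58 [ 500. -208.   76.]
release_lever [315. 216.] 0.64 [484.  37.  68.]
release_lever [314. 202.] 0.4 [516.  39. 112.]
crank [336. 212.] 0.42 [539. -45.  -0.]
crank_handle [347. 217.] 0.59 [492. -82.  37.]
mug [230. 200.] 0.38 [561. 347.  70.]
mill [232. 197.] 0.53 [570. 340.  72.]
mill [420. 202.] 0.24 [ 540. -357.   55.]
spice_jar [420. 198.] 0.62 [ 540. -352.   85.]
tub [430. 228.] 0.62 [ 425. -374.   66.]
```

View pics/side1.png

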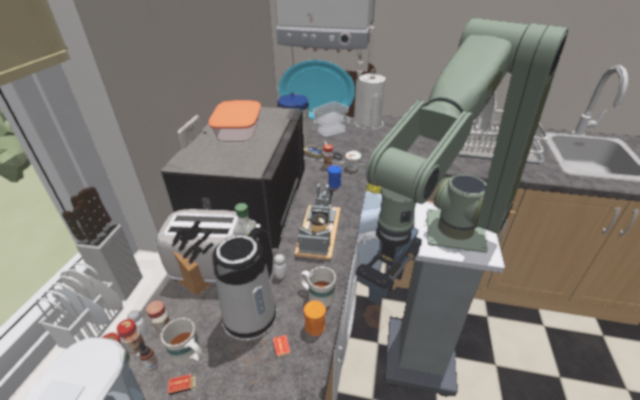

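View pics/top1.png

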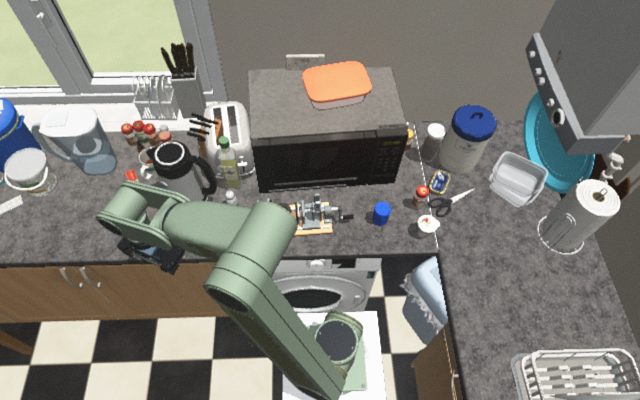

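Run:
```python
from h import *
P={n:dict(np.load(n+"1.npz")) for n in("side","top")}
for n,p in P.items():
    X=pts(p,np.ones((400,640),bool)); X=X.reshape(-1,3)
    m=(X[:,0]>350)&(X[:,0]<800)&(abs(X[:,1])<400)
    b=X[m&(X[:,2]>12)&(X[:,2]<28)&(X[:,0]<570)&(X[:,1]>-100)&(X[:,1]<260)]
    print(n,len(b)); print(np.percentile(b,[1,5,50,95,99],axis=0).round())
    if len(b): print(cv2.minAreaRect(b[:,:2].astype(np.float32)))
    mw=X[m&(X[:,2]>100)&(X[:,0]>540)&(abs(X[:,1]-50)<200)]; print("microwave",np.percentile(mw,[1,5,10],axis=0).round())
    for x0 in range(480,520,1):break
c=[]
p=P["top"]; im=p["color"][160:260,240:440]
b=cv2.resize(im,None,fx=4,fy=4,interpolation=cv2.INTER_CUBIC)
cv2.imwrite("pics/crop1.png",b[:,:,::-1])
```

```text
side 543
[[431. -18.  13.]
 [435.  -2.  14.]
 [465. 145.  19.]
 [563. 257.  26.]
 [568. 259.  27.]]
((500.9580993652344, 119.42264556884766), (130.0467529296875, 281.2605285644531), 3.3217246532440186)
microwave [[ 619. -144.  107.]
 [ 621. -125.  134.]
 [ 628.  -94.  166.]]
top 386
[[437. -24.  13.]
 [441. -19.  14.]
 [461.  45.  20.]
 [562. 117.  27.]
 [567. 124.  28.]]
((505.3703918457031, 50.980377197265625), (133.8296661376953, 148.37472534179688), 3.041327476501465)
microwave [[ 619. -146.  105.]
 [ 623. -130.  127.]
 [ 629. -111.  154.]]
```

View pics/crop1.png

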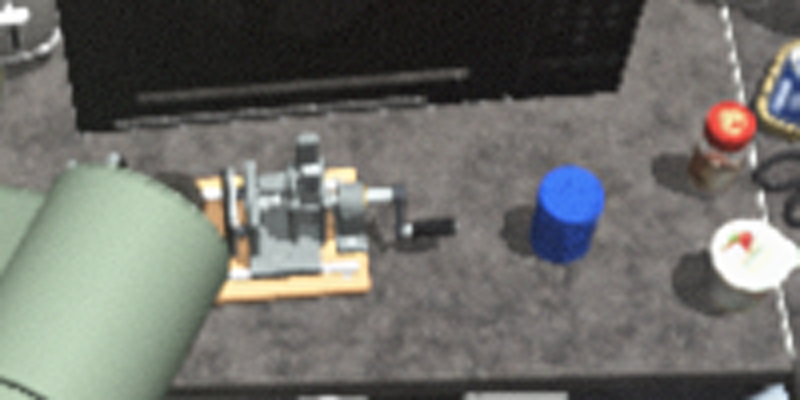

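{"fn": "servo_tool", "kwargs": {
  "steps": [
    [0,[-20,-14,-15],[0,0,0]],
    [0,[-40,-28,-15],[0,0,0]],
    [0,[-44,-31,-15],[0,0,0]],
    [0,[-44,-31,-15],[0,0,0]],
    [0,[-44,-31,-15],[0,0,0]],
    [0,[-44,-31,-10],[0,0,0]],
    [0,[-44,-31,-5],[0,0,0]],
    [0,[-44,-31,-5],[0,0,0]],
    [0,[-44,-31,-5],[0,0,0]],
    [0,[-36,-26,0],[0,0,0]]
  ]
}}

```text
time_s: 2.2
ee_pos: [473.1, 117.6, 329.8]
ee_rot: [179.9, 0.1, 154.6]
force: [0.4, 0.3, -0.6]
gripper_width: 91.4
gripper_force: 0.0
```

{"fn": "servo_tool", "kwargs": {
  "steps": [
    [0,[0,0,0],[0,0,0.107]],
    [0,[0,0,0],[0,0,0.107]],
    [0,[0,0,0],[0,0,0.107]],
    [0,[0,0,0],[0,0,0.107]],
    [0,[0,0,0],[0,0,0.107]],
    [0,[0,0,0],[0,0,0.107]],
    [0,[0,0,0],[0,0,0.107]],
    [0,[0,0,0],[0,0,0.107]],
    [0,[0,0,0],[0,0,0.107]],
    [0,[0,0,0],[0,0,0.107]]
  ]
}}

```text
time_s: 3.2
ee_pos: [472.0, 119.7, 329.0]
ee_rot: [180.0, -0.0, 93.1]
force: [-0.1, -0.4, 0.4]
gripper_width: 91.2
gripper_force: 0.0
```

Run:
```python
from h import *
s=state(); p=cams.grab_frame("wrist"); save(p,"w1.png"); np.savez("w1.npz",ep=s["ee_pos"],er=s["ee_rot"],**{k:p[k] for k in p})
print(s["ee_pos"],s["ee_rot"],s["time_s"],s["force"],np.round(p["tool_from_camera"],3).tolist(),p["fovy"],p.keys())
for t in("vise","jar","pad","release_lever","crank_handle","jaw_grip"):
    for r in look_for(p,t)[:3]:
        u,v=r["at"]; print(t,np.round(r["at"]),round(r["confidence"],2),world(p,u,v,s=s).round())
```

```text
[472.00482661 119.68731015 328.95024444] [ 1.79993851e+02 -6.82726609e-03  9.31277766e+01] 3.2 [-0.12352757 -0.44136237  0.39489371] [[0.0, 0.97, 0.244, 68.89], [1.0, -0.0, 0.0, 1.107], [0.0, 0.244, -0.97, -148.59], [0.0, 0.0, 0.0, 1.0]] 59.543101820630376 dict_keys(['color', 'z_map', 'fovy', 'cx', 'cy', 'tool_from_camera', 'shot'])
vise [334. 171.] 0.88 [491. 125. 102.]
jar [337. 142.] 0.95 [492. 156. 104.]
pad [342. 186.] 0.88 [503. 106.  94.]
pad [337. 141.] 0.61 [493. 157. 103.]
pad [338. 295.] 0.49 [508. -38.  78.]
release_lever [325. 250.] 0.45 [486.  39. 119.]
crank_handle [322. 312.] 0.59 [491. -84.  44.]
jaw_grip [337. 211.] 0.55 [498.  78.  95.]
```

View pics/w1.png

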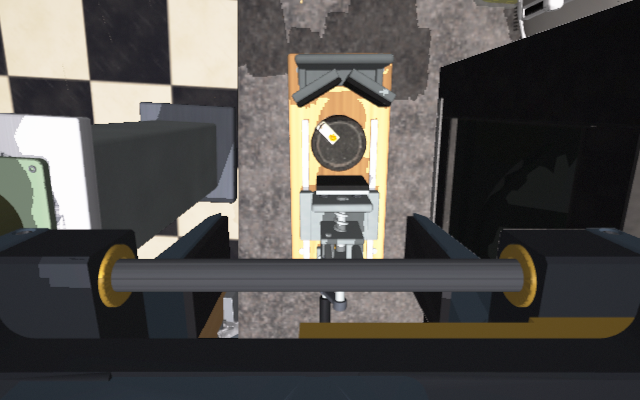

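Run:
```python
from h import *
w=dict(np.load("w1.npz")); s=dict(ee_pos=w["ep"],ee_rot=w["er"]); p=cams.grab_frame("side"); q=cams.grab_frame("top")
np.savez("side2.npz",**p)
A=np.ones((400,640),bool)
C={"wrist":pts(w,A,s),"side":pts(p,A),"top":pts(q,A)}
th=np.radians(3.3)
for n,X in C.items():
    m=(X[:,0]>400)&(X[:,0]<600)&(X[:,1]>-140)&(X[:,1]<300)
    if n!="wrist": m&=X[:,2]<165
    else: m&=X[:,2]<165
    X=X[m]
    d=X[:,:2]-[501,119]; V=np.stack([d@[np.cos(th),np.sin(th)],d@[-np.sin(th),np.cos(th)],X[:,2]],1)
    for nm,a,b in(("board",15,25),("bearing/tops85-96",84,98),("padtop/jar98-110",98,112),("grip 128-156",125,158),("crank20-",28,125)):
        k=V[(V[:,2]>a)&(V[:,2]<b)]
        if nm[0]=="c": k=k[k[:,1]<-145]
        if nm[0]=="b" and a==15: k=k[abs(k[:,1])<150]
        print(n,nm,len(k)); 
        if len(k)>3: print(np.percentile(k,[1,25,50,75,99],axis=0).round(1).tolist(), cv2.minAreaRect(k[:,:2].astype(np.float32)) if a==15 else "")
    k=V[(V[:,2]>125)&(V[:,2]<158)]
    if len(k)<80: print(k.round().tolist())
```

```text
wrist board 7320
[[-64.2, -129.9, 16.1], [-51.9, -19.2, 19.1], [-8.6, 31.0, 19.7], [44.0, 71.4, 20.4], [64.1, 138.0, 24.8]] ((0.1632232666015625, 2.5737762451171875), (272.14349365234375, 130.0030975341797), 89.99949645996094)
wrist bearing/tops85-96 4069
[[-50.2, -97.4, 84.5], [-22.1, -18.6, 90.6], [-0.2, 89.7, 91.7], [21.9, 117.4, 92.8], [50.5, 126.7, 97.6]] 
wrist padtop/jar98-110 3006
[[-32.0, -92.4, 98.5], [-16.0, 13.7, 101.4], [-4.2, 30.9, 102.2], [7.8, 44.8, 103.0], [23.1, 63.3, 108.4]] 
wrist grip 128-156 120
[[-21.6, -81.9, 125.2], [-16.5, -78.9, 130.2], [10.9, -78.3, 133.7], [15.0, -77.8, 138.3], [19.2, -77.2, 143.4]] 
wrist crank20- 598
[[-25.4, -218.7, 39.1], [-18.7, -197.8, 44.3], [-12.8, -174.9, 50.8], [-2.8, -168.3, 78.5], [7.6, -153.1, 82.9]] 
side board 444
[[-64.3, -136.9, 15.3], [-56.6, -33.6, 17.4], [-37.4, 9.1, 18.6], [37.6, 127.6, 20.4], [63.9, 141.4, 24.5]] ((-0.117950439453125, -0.988861083984375), (129.31472778320312, 288.5281066894531), 0.052510883659124374)
side bearing/tops85-96 443
[[-51.2, -100.1, 84.2], [-21.0, -28.7, 87.6], [-1.6, 66.3, 89.9], [17.4, 1
[... 1360 characters left out ...]
, -83.0, 128.0], [-14.0, -79.0, 133.0], [-17.0, -81.0, 132.0], [-21.0, -77.0, 135.0], [13.0, -79.0, 125.0], [-14.0, -79.0, 128.0], [-17.0, -80.0, 128.0], [-21.0, -81.0, 128.0]]
top board 118
[[-64.1, -12.7, 15.2], [-27.2, 63.2, 18.0], [26.9, 80.8, 20.0], [42.1, 130.1, 22.0], [63.1, 137.0, 24.8]] ((1.4926681518554688, 61.30012512207031), (122.62895965576172, 156.45993041992188), 4.300923824310303)
top bearing/tops85-96 187
[[-49.5, -14.1, 84.2], [-17.6, 85.8, 89.0], [7.1, 99.8, 91.7], [28.9, 119.5, 94.4], [51.7, 126.1, 97.8]] 
top padtop/jar98-110 169
[[-28.8, 7.8, 98.2], [-15.7, 24.2, 100.6], [-5.7, 37.1, 102.8], [7.9, 50.0, 105.1], [25.2, 122.7, 109.7]] 
top grip 128-156 0
top crank20- 0
[]
```

{"fn": "servo_tool", "kwargs": {
  "steps": [
    [0,[-10,4,15],[0,0,0]],
    [0,[-10,4,15],[0,0,0]],
    [0,[-10,4,15],[0,0,0]],
    [0,[-10,4,15],[0,0,0]],
    [0,[-10,4,10],[0,0,0]],
    [0,[-10,4,10],[0,0,0]],
    [0,[-10,4,10],[0,0,0]],
    [0,[-10,3,10],[0,0,0]],
    [0,[-8,3,10],[0,0,-0.003]],
    [0,[0,0,0],[0,0,0]]
  ]
}}

```text
time_s: 4.65
ee_pos: [510.8, 32.8, 217.3]
ee_rot: [-179.8, 0.0, 93.5]
force: [0.4, -1.3, 0.6]
gripper_width: 91.2
gripper_force: 0.0
```

Run:
```python
from h import *
s=state(); w=cams.grab_frame("wrist"); save(w,"w2.png"); p=dict(np.load("side1.npz")); q=dict(np.load("top1.npz"))
print(s["ee_pos"],s["ee_rot"],s["force"])
A=np.ones((400,640),bool); X=np.concatenate([pts(p,A),pts(q,A)])
for y in range(-280,260,40):
  for a,b in((30,90),(90,140),(140,220)):
    k=X[(abs(X[:,1]-y)<20)&(X[:,2]>a)&(X[:,2]<b)&(X[:,0]>590)&(X[:,0]<760)]
    if len(k): print(y,a,len(k),np.percentile(k[:,0],[2,20]).round())
X=pts(w,A,s); d=X[:,:2]-[501,119]; th=np.radians(3.3)
V=np.stack([d@[np.cos(th),np.sin(th)],d@[-np.sin(th),np.cos(th)],X[:,2]],1)
k=V[(abs(V[:,0])<45)&(V[:,2]>120)&(V[:,2]<160)&(abs(V[:,1]+86)<30)]
for a,b in((-40,-5),(-5,40)):
  j=k[(k[:,0]>a)&(k[:,0]<b)]; print(len(j),np.percentile(j,[2,10,50,90,98],axis=0).round(1).tolist() if len(j) else"")
```

```text
[510.795798    32.84840248 217.30623182] [-1.79838728e+02  3.21048877e-03  9.34830908e+01] [ 0.3980128  -1.28447313  0.64566831]
-280 30 59 [651. 653.]
-280 90 47 [650. 652.]
-280 140 94 [650. 653.]
-240 30 110 [647. 650.]
-240 90 99 [647. 650.]
-240 140 169 [648. 650.]
-200 30 109 [646. 648.]
-200 90 99 [645. 648.]
-200 140 175 [645. 647.]
-160 30 113 [643. 646.]
-160 90 104 [643. 646.]
-160 140 179 [644. 646.]
-120 30 144 [641. 645.]
-120 90 117 [643. 647.]
-120 140 209 [643. 648.]
-80 30 144 [638. 641.]
-80 90 110 [645. 647.]
-80 140 186 [645. 647.]
-40 30 147 [636. 638.]
-40 90 108 [642. 644.]
-40 140 193 [642. 644.]
0 30 155 [632. 635.]
0 90 102 [639. 642.]
0 140 187 [639. 642.]
40 30 151 [628. 632.]
40 90 115 [637. 639.]
40 140 188 [637. 639.]
80 30 157 [627. 630.]
80 90 116 [633. 636.]
80 140 201 [632. 636.]
120 30 166 [624. 627.]
120 90 117 [631. 633.]
120 140 203 [630. 633.]
160 30 161 [621. 624.]
160 90 110 [628. 631.]
160 140 192 [628. 630.]
200 30 141 [619. 621.]
200 90 109 [619. 620.]
200 140 203 [617. 621.]
240 30 202 [618. 620.]
240 90 268 [618. 620.]
240 140 744 [618. 622.]
597 [[-21.4, -95.2, 121.8], [-19.6, -93.0, 130.4], [-15.7, -83.7, 156.4], [-12.6, -78.7, 158.0], [-12.5, -78.5, 158.7]]
659 [[10.5, -95.6, 123.1], [11.2, -93.4, 133.6], [15.1, -83.1, 156.7], [19.1, -77.7, 158.0], [20.3, -77.5, 158.5]]
```

View pics/w2.png

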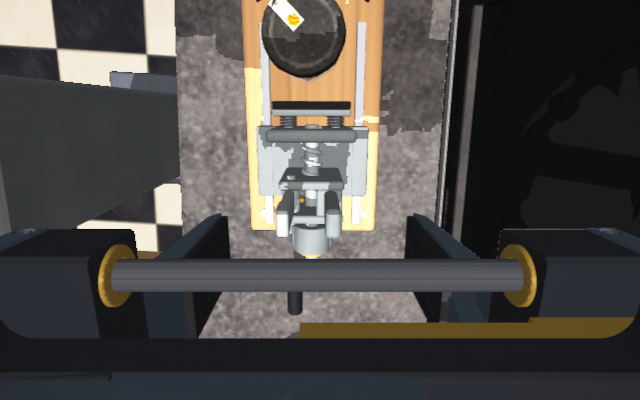

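{"fn": "servo_tool", "kwargs": {
  "steps": [
    [0,[0,0.5,10],[0,0,0]],
    [0,[0,0.5,10],[0,0,0]],
    [0,[0,0,10],[0,0,0]],
    [0,[0,0,10],[0,0,0]],
    [0,[0,0,10],[0,0,0]],
    [0,[0,0,10],[0,0,0]],
    [0,[0,0,10],[0,0,0]],
    [0,[0,0,5],[0,0,0]],
    [0,[0,0,0],[0,0,0]],
    [0,[0,0,0],[0,0,0]]
  ]
}}

```text
time_s: 5.7
ee_pos: [512.5, 33.9, 144.1]
ee_rot: [180.0, -0.0, 93.5]
force: [-0.1, -0.2, -0.5]
gripper_width: 91.1
gripper_force: 0.0
```

{"fn": "servo_tool", "kwargs": {
  "steps": [
    [60,[0,0,0],[0,0,0]],
    [100,[0,0,0],[0,0,0]],
    [130,[0,0,0],[0,0,0]],
    [160,[0,0,0],[0,0,0]],
    [190,[0,0,0],[0,0,0]],
    [255,[0,0,0],[0,0,0]],
    [255,[0,0,0],[0,0,0]],
    [255,[0,0,0],[0,0,0]],
    [255,[0,0,0],[0,0,0]],
    [255,[0,0,0],[0,0,0]]
  ],
  "squeeze": 18
}}

```text
time_s: 6.7
ee_pos: [509.1, 33.7, 143.6]
ee_rot: [-179.6, -0.0, 93.5]
force: [-6.0, 0.4, 5.0]
gripper_width: 32.9
gripper_force: 19.4
```

{"fn": "servo_tool", "kwargs": {
  "steps": [
    [255,[0,0,0],[0,0,0]],
    [255,[0,0,0],[0,0,0]],
    [255,[0,0,0],[0,0,0]],
    [255,[0,0,0],[0,0,0]],
    [255,[0,0,0],[0,0,0]],
    [255,[0,0,0],[0,0,0]],
    [255,[0,0,0],[0,0,0]],
    [255,[0,0,0],[0,0,0]],
    [255,[0,0,0],[0,0,0]],
    [255,[0,0,0],[0,0,0]]
  ],
  "squeeze": 24
}}

```text
time_s: 7.7
ee_pos: [509.2, 33.7, 143.6]
ee_rot: [-179.6, -0.0, 93.5]
force: [-6.6, 0.1, 3.6]
gripper_width: 32.8
gripper_force: 25.4
```

{"fn": "servo_tool", "kwargs": {
  "steps": [
    [255,[1,0,0],[0,0,0]],
    [255,[2,0,0],[0,0,0]],
    [255,[2,0,0],[0,0,0]],
    [255,[2,0,0],[0,0,0]],
    [255,[2,0,0],[0,0,0]],
    [255,[2,0,0],[0,0,0]],
    [255,[2,0,0],[0,0,0]],
    [255,[2,0,0],[0,0,0]],
    [255,[0,0,0],[0,0,0]],
    [255,[0,0,0],[0,0,0]]
  ]
}}

```text
time_s: 8.7
ee_pos: [508.3, 48.8, 143.5]
ee_rot: [-179.6, -0.0, 93.5]
force: [-6.3, -1.3, 3.7]
gripper_width: 32.8
gripper_force: 25.4
```

```bash
cat > m.py <<'E'
from h import *
import sys
s=state(); w=cams.grab_frame("wrist"); save(w,sys.argv[1])
X=pts(w,np.ones((400,640),bool),s); d=X[:,:2]-[501,119]; th=np.radians(3.3)
V=np.stack([d@[np.cos(th),np.sin(th)],d@[-np.sin(th),np.cos(th)],X[:,2]],1)
j=V[(V[:,2]>99)&(V[:,2]<108)&(abs(V[:,0])<40)&(V[:,1]>0)&(V[:,1]<110)]
print("lid",len(j),np.percentile(j,[2,98],axis=0).round(1).tolist())
k=V[(V[:,2]>82)&(V[:,2]<98)&(abs(V[:,0])<25)&(V[:,1]>-40)&(V[:,1]<45)]
print("pad",len(k),np.percentile(k[:,1],[2,50,90,95,98]).round(1))
e=s["ee_pos"][:2]-[501,119]; print("tcp vise y",e@[-np.sin(th),np.cos(th)],"F",s["force"])
for t in("jar","pad"):
    for r in outline_of(w,t)[:1]:
        Y=V if 0 else pts(w,r["pixels"],s); d=Y[:,:2]-[501,119]; yy=d@[-np.sin(th),np.cos(th)]; print(t,r["confidence"],np.percentile(yy,[2,50,98]).round(1),np.percentile(Y[:,2],[5,50,95]).round())
E
python3 m.py w3.png
```

```text
lid 9360 [[-31.2, 8.4, 100.3], [21.8, 49.8, 103.8]]
pad 3714 [-27.2  -6.9   1.8   3.2   5.6]
tcp vise y -70.47943676815507 F [-6.2633681  -1.28011057  3.74659109]
jar 0.73 [ 7.2 31.1 49.9] [100. 102. 103.]
pad 0.89 [-16.3  -3.6   3.3] [65. 93. 94.]
```

{"fn": "servo_tool", "kwargs": {
  "steps": [
    [255,[1.5,0,0],[0,0,0]],
    [255,[1.5,0,0],[0,0,0]],
    [255,[1.5,0,0],[0,0,0]],
    [255,[1.5,0,0],[0,0,0]],
    [255,[1.5,0,0],[0,0,0]],
    [255,[1.5,0,0],[0,0,0]],
    [255,[1.5,0,0],[0,0,0]],
    [255,[1.5,0,0],[0,0,0]],
    [255,[1.5,0,0],[0,0,0]],
    [255,[1.5,0,0],[0,0,0]]
  ]
}}

```text
time_s: 9.85
ee_pos: [507.5, 62.8, 143.6]
ee_rot: [-179.6, 0.1, 93.6]
force: [-5.2, -3.2, 5.4]
gripper_width: 32.8
gripper_force: 25.4
```

{"fn": "servo_tool", "kwargs": {
  "steps": [
    [255,[1.5,0,0],[0,0,0]],
    [255,[1.5,0,0],[0,0,0]],
    [255,[1.5,0,0],[0,0,0]],
    [255,[1.5,0,0],[0,0,0]],
    [255,[1.5,0,0],[0,0,0]],
    [255,[1,0,0],[0,0,0]],
    [255,[1,0,0],[0,0,0]],
    [255,[1,0,0],[0,0,0]],
    [255,[0,0,0],[0,0,0]],
    [255,[0,0,0],[0,0,0]]
  ]
}}

```text
time_s: 10.85
ee_pos: [506.9, 73.5, 143.5]
ee_rot: [-179.6, 0.1, 93.6]
force: [-4.8, -2.8, 4.5]
gripper_width: 32.8
gripper_force: 25.5
```

```bash
python3 m.py w4.png
```

```text
lid 9655 [[-31.8, 31.4, 100.3], [21.1, 74.3, 103.8]]
pad 4184 [-31.1   7.   25.9  27.3  28. ]
tcp vise y -45.77871128610092 F [-4.79126555 -2.78928343  4.48064543]
jar 0.6 [30.8 55.  74.3] [101. 102. 103.]
pad 0.9 [ 7.8 21.  27.8] [63. 92. 94.]
```

View pics/w4.png

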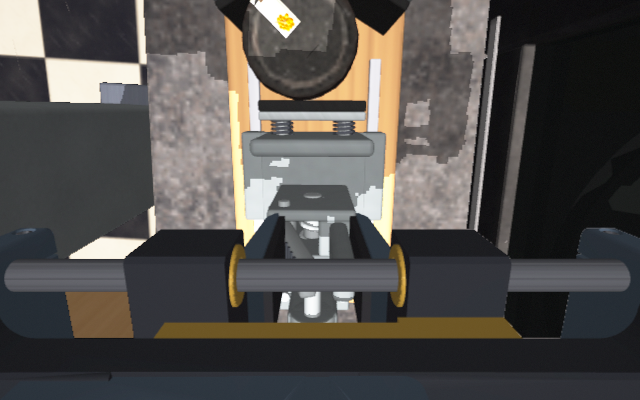

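{"fn": "servo_tool", "kwargs": {
  "steps": [
    [255,[1,0,0],[0,0,0]],
    [255,[1,0,0],[0,0,0]],
    [255,[1,0,0],[0,0,0]],
    [255,[1,0,0],[0,0,0]],
    [255,[1,0,0],[0,0,0]],
    [255,[0.5,0,0],[0,0,0]],
    [255,[0.5,0,0],[0,0,0]],
    [255,[0.5,0,0],[0,0,0]],
    [255,[0.5,0,0],[0,0,0]],
    [255,[0,0,0],[0,0,0]]
  ]
}}

```text
time_s: 12.0
ee_pos: [506.5, 80.3, 143.6]
ee_rot: [-179.6, 0.1, 93.6]
force: [-4.9, -2.3, 4.6]
gripper_width: 32.6
gripper_force: 25.5
```

{"fn": "servo_tool", "kwargs": {
  "steps": [
    [255,[0.5,0,0],[0,0,0]],
    [255,[0.5,0,0],[0,0,0]],
    [255,[0.5,0,0],[0,0,0]],
    [255,[0.5,0,0],[0,0,0]],
    [255,[0,0,0],[0,0,0]],
    [255,[0,0,0],[0,0,0]],
    [255,[0,0,0],[0,0,0]],
    [255,[0,0,0],[0,0,0]],
    [255,[0,0,0],[0,0,0]],
    [255,[0,0,0],[0,0,0]]
  ]
}}

```text
time_s: 13.0
ee_pos: [506.4, 81.3, 143.6]
ee_rot: [-179.6, 0.2, 93.6]
force: [-4.8, -7.6, 4.9]
gripper_width: 32.8
gripper_force: 25.3
```

```bash
python3 m.py w5.png
```

```text
lid 9728 [[-32.0, 38.9, 100.4], [20.8, 82.0, 103.9]]
pad 4148 [-23.4  14.7  33.5  34.6  35.2]
tcp vise y -37.918711842731206 F [-4.80254022 -7.6329554   4.90367512]
jar 0.73 [38.4 62.5 82. ] [101. 102. 104.]
pad 0.62 [16.7 28.8 35.1] [65. 93. 94.]
```

{"fn": "servo_tool", "kwargs": {
  "steps": [
    [180,[0,0,0],[0,0,0]],
    [160,[0,0,0],[0,0,0]],
    [140,[0,0,0],[0,0,0]],
    [120,[0,0,0],[0,0,0]],
    [90,[0,0,0],[0,0,0]],
    [60,[0,0,0],[0,0,0]],
    [30,[0,0,0],[0,0,0]],
    [30,[0,0,0],[0,0,0]],
    [30,[0,0,0],[0,0,0]],
    [30,[0,0,0],[0,0,0]]
  ]
}}

```text
time_s: 14.15
ee_pos: [509.3, 83.4, 143.9]
ee_rot: [180.0, -0.0, 93.6]
force: [0.4, 0.6, 0.2]
gripper_width: 80.1
gripper_force: 0.0
```

{"fn": "servo_tool", "kwargs": {
  "steps": [
    [30,[0,0,-5],[0,0,0]],
    [30,[0,0,-10],[0,0,0]],
    [30,[0,0,-10],[0,0,0]],
    [30,[0,0,-10],[0,0,0]],
    [30,[0,0,-10],[0,0,0]],
    [30,[0,0,-10],[0,0,0]],
    [30,[-10,0,-10],[0,0,0]],
    [30,[-20,0,-10],[0,0,0]],
    [30,[-25,0,-10],[0,0,0]],
    [30,[-25,0,0],[0,0,0]]
  ]
}}

```text
time_s: 15.15
ee_pos: [514.9, 2.2, 230.9]
ee_rot: [179.8, 0.0, 93.6]
force: [0.3, -0.5, -0.4]
gripper_width: 80.4
gripper_force: 0.0
```

```bash
python3 m.py w6.png
cat >> m.py <<'E'
if len(sys.argv)>2:
    q=cams.grab_frame("side"); Y=pts(q,np.ones((400,640),bool))
    d=Y[:,:2]-[501,119]; U=np.stack([d@[np.cos(th),np.sin(th)],d@[-np.sin(th),np.cos(th)],Y[:,2]],1)
    for n,W in(("wrist",V),("side",U)):
        g=lambda a,b:W[(W[:,0]>a[0])&(W[:,0]<b[0])&(W[:,1]>a[1])&(W[:,1]<b[1])&(W[:,2]>a[2])&(W[:,2]<b[2])]
        for nm,k in(("lever",g((-40,-60,125),(-5,-10,165))),("post",g((5,-60,125),(40,-10,165))),("lid",g((-45,10,98),(40,110,108))),("handle",g((-60,-225,28),(30,-182,75))),("arm",g((-50,-181,28),(50,-150,125)))):
            print(n,nm,len(k),np.percentile(k,[2,50,98],axis=0).round(1).tolist() if len(k)>3 else "")
E
python3 m.py w7.png 1
```

```text
lid 1 [[-13.3, 8.5, 99.4], [-13.3, 8.5, 99.4]]
pad 1989 [-23.4  12.4  28.   29.1  29.6]
tcp vise y -117.43958942591144 F [ 0.25501013 -0.46521896 -0.36988288]
jar 0.55 [-169.1  -43.3   41.5] [ 19.  40. 107.]
pad 0.89 [ 2.5 24.7 29.7] [59. 86. 94.]
lid 1 [[-6.7, 9.2, 99.1], [-6.7, 9.2, 99.1]]
pad 1949 [ 4.5 12.3 27.8 28.7 29.6]
tcp vise y -117.42578998757317 F [-0.66158141  0.02963563  1.01250448]
pad 0.91 [ 2.3 24.6 29.7] [58. 84. 94.]
wrist lever 471 [[-19.7, -49.1, 130.6], [-14.4, -40.3, 157.3], [-11.0, -31.9, 159.0]]
wrist post 539 [[10.5, -49.6, 148.6], [15.2, -40.2, 157.3], [20.2, -31.4, 159.1]]
wrist lid 24 [[-27.7, 10.1, 98.0], [5.8, 11.0, 98.4], [29.3, 13.1, 98.8]]
wrist handle 224 [[-25.6, -198.1, 37.8], [-17.9, -189.8, 44.4], [-10.1, -182.8, 47.0]]
wrist arm 697 [[-23.3, -177.5, 36.8], [-3.2, -169.1, 78.3], [7.7, -150.9, 83.2]]
side lever 28 [[-20.4, -45.7, 126.3], [-16.9, -33.7, 144.9], [-12.3, -27.8, 158.7]]
side post 36 [[10.1, -47.4, 126.9], [14.2, -32.2, 144.9], [20.1, -27.3, 157.7]]
side lid 151 [[-32.8, 42.1, 98.2], [-7.4, 67.6, 101.0], [19.6, 94.5, 104.8]]
side handle 22 [[-25.2, -224.6, 37.2], [-19.4, -203.9, 43.2], [-10.7, -182.7, 46.3]]
side arm 33 [[-22.8, -177.2, 33.8], [-8.4, -169.3, 66.6], [6.9, -159.8, 81.2]]
```

View pics/w7.png

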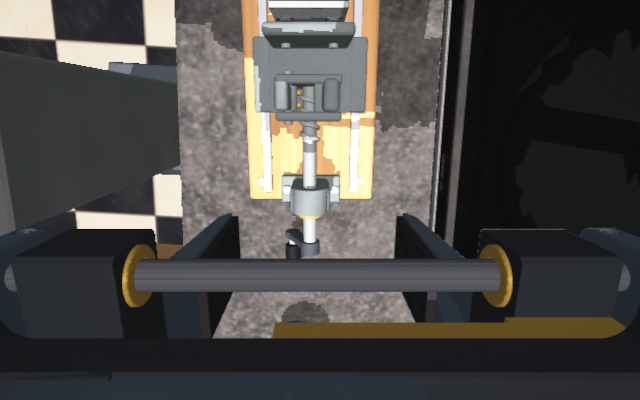

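{"fn": "servo_tool", "kwargs": {
  "steps": [
    [60,[-15,-4,5],[0,0,0.005]],
    [90,[-15,-4,10],[0,0,0]],
    [110,[-15,-4,15],[0,0,0]],
    [110,[-15,-4,15],[0,0,0]],
    [110,[-13,-4,15],[0,0,0]],
    [110,[-11,-4,15],[0,0,0]],
    [110,[0,-1,15],[0,0,0]],
    [110,[0,0,10],[0,0,0]],
    [110,[0,0,0],[0,0,0]],
    [110,[0,0,0],[0,0,0]]
  ]
}}

```text
time_s: 16.5
ee_pos: [494.2, -81.8, 129.1]
ee_rot: [180.0, 0.0, 93.3]
force: [0.6, 0.7, 0.1]
gripper_width: 51.9
gripper_force: 0.0
```

Run:
```python
from h import *
s=state(); th=np.radians(3.3); d=s["ee_pos"][:2]-[501,119]; print(d@[np.cos(th),np.sin(th)],d@[-np.sin(th),np.cos(th)],s["ee_pos"],s["ee_rot"],s["gripper_width"],s["qpos"])
```

```text
-18.35196500938697 -200.05358889529285 [494.1943561  -81.77827637 129.06403841] [1.79984880e+02 1.59583301e-03 9.32901230e+01] 51.8625724597867 [-1.07128759e+01  1.72843464e+01  1.08212237e+02  2.59240493e-03
  5.44883595e+01 -1.40045047e+01]
```

{"fn": "servo_tool", "kwargs": {
  "steps": [
    [110,[-3,0,10],[0,0,0]],
    [110,[0,0,15],[0,0,0]],
    [110,[0,0,15],[0,0,0]],
    [110,[0,0,15],[0,0,0]],
    [110,[0,0,13],[0,0,0]],
    [110,[0,0,10],[0,0,0]],
    [110,[0,0,7],[0,0,0]],
    [110,[0,0,2],[0,0,0]],
    [110,[0,0,0],[0,0,0]],
    [110,[0,0,0],[0,0,0]]
  ]
}}

```text
time_s: 17.5
ee_pos: [494.6, -84.9, 42.3]
ee_rot: [179.9, 0.0, 93.3]
force: [0.7, -0.3, -0.9]
gripper_width: 51.9
gripper_force: 0.0
```

{"fn": "servo_tool", "kwargs": {
  "steps": [
    [150,[0,0,0],[0,0,0]],
    [180,[0,0,0],[0,0,0]],
    [200,[0,0,0],[0,0,0]],
    [220,[0,0,0],[0,0,0]],
    [255,[0,0,0],[0,0,0]],
    [255,[0,0,0],[0,0,0]],
    [255,[0,0,0],[0,0,0]],
    [255,[0,0,0],[0,0,0]],
    [255,[0,0,0],[0,0,0]],
    [255,[0,0,0],[0,0,0]]
  ],
  "squeeze": 25
}}

```text
time_s: 18.5
ee_pos: [494.2, -84.8, 41.9]
ee_rot: [180.0, -0.0, 93.3]
force: [-1.1, -0.9, 0.1]
gripper_width: 15.3
gripper_force: 25.0
```

```bash
cat > c.py <<'E'
from h import *
s=state(); th=np.radians(3.3); d=s["ee_pos"][:2]-[501,119]; x=d@[np.cos(th),np.sin(th)]; z=s["ee_pos"][2]-3-74
f=s["force"]; fx=f[:2]@[np.cos(th),np.sin(th)]
a=np.arctan2(x,z); print("t",s["time_s"],"x,z rel",x.round(1),z.round(1),"y",d@[-np.sin(th),np.cos(th)],"r",np.hypot(x,z).round(1),"ang",np.degrees(a)%360,"F",f.round(1),"tang",(fx*np.cos(a)-f[2]*np.sin(a)).round(1),"w",s["gripper_width"],s["ee_rot"].round(1))
E
python3 c.py
```

```text
t 18.5 x,z rel -18.5 -35.1 y -203.0602941500122 r 39.7 ang 207.83978156764866 F [-1.1 -0.9  0.1] tang 1.1 w 15.343395163149289 [180.   -0.   93.3]
```

```bash
python3 -c "
import numpy as np
a=np.radians(np.arange(207.5,600,7.5));x=40*np.sin(a);z=40*np.cos(a)
for i in range(40): print(round(np.degrees(a[i+1]),1),[0,round(x[i+1]-x[i],1),round(z[i]-z[i+1],1)])"
```

```text
215.0 [0, np.float64(-4.5), np.float64(-2.7)]
222.5 [0, np.float64(-4.1), np.float64(-3.3)]
230.0 [0, np.float64(-3.6), np.float64(-3.8)]
237.5 [0, np.float64(-3.1), np.float64(-4.2)]
245.0 [0, np.float64(-2.5), np.float64(-4.6)]
252.5 [0, np.float64(-1.9), np.float64(-4.9)]
260.0 [0, np.float64(-1.2), np.float64(-5.1)]
267.5 [0, np.float64(-0.6), np.float64(-5.2)]
275.0 [0, np.float64(0.1), np.float64(-5.2)]
282.5 [0, np.float64(0.8), np.float64(-5.2)]
290.0 [0, np.float64(1.5), np.float64(-5.0)]
297.5 [0, np.float64(2.1), np.float64(-4.8)]
305.0 [0, np.float64(2.7), np.float64(-4.5)]
312.5 [0, np.float64(3.3), np.float64(-4.1)]
320.0 [0, np.float64(3.8), np.float64(-3.6)]
327.5 [0, np.float64(4.2), np.float64(-3.1)]
335.0 [0, np.float64(4.6), np.float64(-2.5)]
342.5 [0, np.float64(4.9), np.float64(-1.9)]
350.0 [0, np.float64(5.1), np.float64(-1.2)]
357.5 [0, np.float64(5.2), np.float64(-0.6)]
365.0 [0, np.float64(5.2), np.float64(0.1)]
372.5 [0, np.float64(5.2), np.float64(0.8)]
380.0 [0, np.float64(5.0), np.float64(1.5)]
387.5 [0, np.float64(4.8), np.float64(2.1)]
395.0 [0, np.float64(4.5), np.float64(2.7)]
402.5 [0, np.float64(4.1), np.float64(3.3)]
410.0 [0, np.float64(3.6), np.float64(3.8)]
417.5 [0, np.float64(3.1), np.float64(4.2)]
425.0 [0, np.float64(2.5), np.float64(4.6)]
432.5 [0, np.float64(1.9), np.float64(4.9)]
440.0 [0, np.float64(1.2), np.float64(5.1)]
447.5 [0, np.float64(0.6), np.float64(5.2)]
455.0 [0, np.float64(-0.1), np.float64(5.2)]
462.5 [0, np.float64(-0.8), np.float64(5.2)]
470.0 [0, np.float64(-1.5), np.float64(5.0)]
477.5 [0, np.float64(-2.1), np.float64(4.8)]
485.0 [0, np.float64(-2.7), np.float64(4.5)]
492.5 [0, np.float64(-3.3), np.float64(4.1)]
500.0 [0, np.float64(-3.8), np.float64(3.6)]
507.5 [0, np.float64(-4.2), np.float64(3.1)]
```

{"fn": "servo_tool", "kwargs": {
  "steps": [
    [255,[0,-4.5,-2.7],[0,0,0]],
    [255,[0,-4.1,-3.3],[0,0,0]],
    [255,[0,-3.6,-3.8],[0,0,0]],
    [255,[0,-3.1,-4.2],[0,0,0]],
    [255,[0,-2.5,-4.6],[0,0,0]],
    [255,[0,-1.9,-4.9],[0,0,0]],
    [255,[0,-1.2,-5.1],[0,0,0]],
    [255,[0,-0.6,-5.2],[0,0,0]],
    [255,[0,0,0],[0,0,0]],
    [255,[0,0,0],[0,0,0]]
  ]
}}

```text
time_s: 19.5
ee_pos: [472.1, -86.2, 75.8]
ee_rot: [-179.9, 0.0, 93.3]
force: [-4.0, -3.2, 0.1]
gripper_width: 15.2
gripper_force: 25.0
```

```bash
python3 c.py
```

```text
t 19.5 x,z rel -40.6 -1.2 y -203.17351969588515 r 40.7 ang 268.28361764695694 F [-4.  -3.2  0.1] tang 0.2 w 15.192217310129063 [-179.9    0.    93.3]
```

{"fn": "servo_tool", "kwargs": {
  "steps": [
    [255,[0,0.5,-5.2],[0,0,0]],
    [255,[0,1.0,-5.2],[0,0,0]],
    [255,[0,1.5,-5.0],[0,0,0]],
    [255,[0,2.1,-4.8],[0,0,0]],
    [255,[0,2.7,-4.5],[0,0,0]],
    [255,[0,3.3,-4.1],[0,0,0]],
    [255,[0,3.8,-3.6],[0,0,0]],
    [255,[0,4.2,-3.1],[0,0,0]],
    [255,[0,4.6,-2.5],[0,0,0]],
    [255,[0,4.9,-1.9],[0,0,0]]
  ]
}}

```text
time_s: 20.5
ee_pos: [502.1, -84.4, 116.5]
ee_rot: [179.9, 0.0, 93.3]
force: [-2.1, -1.3, 4.0]
gripper_width: 15.5
gripper_force: 25.0
```

```bash
python3 c.py
```

```text
t 20.5 x,z rel -10.6 39.5 y -203.11879790106389 r 40.9 ang 344.97333384235566 F [-2.1 -1.3  4. ] tang -1.0 w 15.477735518726604 [179.9   0.   93.3]
```

{"fn": "servo_tool", "kwargs": {
  "steps": [
    [255,[0,5.1,-1.2],[-0.025,0,0]],
    [255,[0,5.2,-0.5],[-0.025,0,0]],
    [255,[0,5.2,0.4],[-0.025,0,0]],
    [255,[0,5.1,1.2],[-0.025,0,0]],
    [255,[0,4.8,2.0],[-0.025,0,0]],
    [255,[0,4.5,2.7],[-0.025,0,0]],
    [255,[0,4.0,3.3],[-0.025,0,0]],
    [255,[0,3.5,4.0],[0,0,0]],
    [255,[0,2.9,4.4],[0,0,0]],
    [255,[0,2.3,4.7],[0,0,0]]
  ]
}}

```text
time_s: 21.5
ee_pos: [546.5, -81.5, 97.9]
ee_rot: [170.1, -0.0, 93.3]
force: [-2.6, -0.7, -0.6]
gripper_width: 14.8
gripper_force: 25.0
```

```bash
python3 c.py
```

```text
t 21.5 x,z rel 33.9 20.9 y -202.79974144427646 r 39.8 ang 58.34980797467758 F [-2.6 -0.7 -0.6] tang -0.9 w 14.795505769139728 [170.1  -0.   93.3]
```

{"fn": "servo_tool", "kwargs": {
  "steps": [
    [255,[0,1.7,5.0],[0,0,0]],
    [255,[0,1.0,5.2],[0,0,0]],
    [255,[0,0.3,5.2],[0,0,0]],
    [255,[0,-0.3,5.2],[0,0,0]],
    [255,[0,-1.0,5.1],[0,0,0]],
    [255,[0,-1.7,5.0],[0,0,0]],
    [255,[0,-2.3,4.7],[0,0,0]],
    [255,[0,-2.9,4.4],[0,0,0]],
    [255,[0,-3.4,4.0],[0,0,0]],
    [255,[0,-4.0,3.5],[0,0,0]]
  ]
}}

```text
time_s: 22.5
ee_pos: [541.7, -81.8, 49.9]
ee_rot: [170.1, -0.0, 93.3]
force: [-6.9, 0.9, 8.7]
gripper_width: 15.4
gripper_force: 25.0
```

```bash
python3 c.py
python3 - <<'E'
from h import *
q=cams.grab_frame("side"); Y=pts(q,np.ones((400,640),bool)); th=np.radians(3.3)
d=Y[:,:2]-[501,119]; W=np.stack([d@[np.cos(th),np.sin(th)],d@[-np.sin(th),np.cos(th)],Y[:,2]],1)
g=lambda a,b:W[(W[:,0]>a[0])&(W[:,0]<b[0])&(W[:,1]>a[1])&(W[:,1]<b[1])&(W[:,2]>a[2])&(W[:,2]<b[2])]
for nm,k in(("lever",g((-40,-60,125),(-5,-10,165))),("post",g((5,-60,125),(40,-10,165))),("lid",g((-45,10,98),(40,110,108)))):
    print(nm,len(k),np.percentile(k,[2,50,98],axis=0).round(1).tolist() if len(k)>3 else "")
E
```

```text
t 22.5 x,z rel 29.1 -27.1 y -202.76025882332183 r 39.7 ang 132.9818724885651 F [-6.9  0.9  8.7] tang -1.7 w 15.430795704351668 [170.1  -0.   93.3]
lever 22 [[-21.8, -50.2, 126.3], [-19.3, -34.1, 144.0], [-15.1, -27.4, 158.8]]
post 31 [[9.8, -48.2, 127.4], [12.5, -34.9, 147.7], [20.2, -28.0, 157.6]]
lid 152 [[-32.8, 39.7, 98.1], [-6.3, 68.8, 100.9], [19.9, 94.8, 104.4]]
```

{"fn": "servo_tool", "kwargs": {
  "steps": [
    [255,[0,-4.4,2.9],[0.025,0,0]],
    [255,[0,-4.6,2.4],[0.025,0,0]],
    [255,[0,-4.9,1.9],[0.025,0,0]],
    [255,[0,-5.1,1.4],[0.025,0,0]],
    [255,[0,-5.2,0.8],[0.025,0,0]],
    [255,[0,-5.2,0.3],[0.025,0,0]],
    [255,[0,-5.2,-0.2],[0.025,0,0]],
    [255,[0,-5.2,-0.8],[0,0,0]],
    [255,[0,-5.0,-1.5],[0,0,0]],
    [255,[0,-4.8,-2.1],[0,0,0]]
  ]
}}

```text
time_s: 23.55
ee_pos: [494.6, -85.0, 41.8]
ee_rot: [179.9, 0.0, 93.3]
force: [1.8, -0.1, 0.8]
gripper_width: 15.6
gripper_force: 25.0
```

```bash
python3 c.py
```

```text
t 23.55 x,z rel -18.1 -35.2 y -203.34050264434484 r 39.6 ang 207.23266654463137 F [ 1.8 -0.1  0.8] tang -1.2 w 15.627935340245969 [179.9   0.   93.3]
```

{"fn": "servo_tool", "kwargs": {
  "steps": [
    [255,[0,-4.5,-2.7],[0,0,0]],
    [255,[0,-4.1,-3.3],[0,0,0]],
    [255,[0,-3.6,-3.8],[0,0,0]],
    [255,[0,-3.1,-4.2],[0,0,0]],
    [255,[0,-2.5,-4.6],[0,0,0]],
    [255,[0,-1.9,-4.9],[0,0,0]],
    [255,[0,-1.0,-5.1],[0,0,0]],
    [255,[0,-0.4,-5.2],[0,0,0]],
    [255,[0,0.3,-5.2],[0,0,0]],
    [255,[0,0.8,-5.2],[0,0,0]]
  ]
}}

```text
time_s: 24.55
ee_pos: [473.1, -86.5, 85.8]
ee_rot: [-179.8, 0.0, 93.3]
force: [-0.8, -6.2, -2.1]
gripper_width: 15.1
gripper_force: 25.0
```

```bash
python3 c.py
cat > sd.py <<'E'
from h import *
q=cams.grab_frame("side"); Y=pts(q,np.ones((400,640),bool)); th=np.radians(3.3)
d=Y[:,:2]-[501,119]; W=np.stack([d@[np.cos(th),np.sin(th)],d@[-np.sin(th),np.cos(th)],Y[:,2]],1)
g=lambda a,b:W[(W[:,0]>a[0])&(W[:,0]<b[0])&(W[:,1]>a[1])&(W[:,1]<b[1])&(W[:,2]>a[2])&(W[:,2]<b[2])]
for nm,k in(("lever",g((-40,-60,125),(-5,-10,150))),("post",g((5,-60,125),(40,-10,150))),("lid",g((-45,10,98),(40,110,108)))):
    print(nm,len(k),np.percentile(k,[2,50,98],axis=0).round(1).tolist() if len(k)>3 else "")
E
python3 sd.py
```

```text
t 24.55 x,z rel -39.7 8.8 y -203.50626188338748 r 40.6 ang 282.47804047608514 F [-0.8 -6.2 -2.1] tang -2.3 w 15.097869858845666 [-179.8    0.    93.3]
lever 18 [[-20.8, -33.3, 129.5], [-17.1, -30.5, 139.2], [-13.1, -25.6, 149.0]]
post 23 [[9.6, -43.1, 125.6], [15.0, -29.7, 139.4], [19.9, -25.7, 149.7]]
lid 148 [[-33.4, 41.5, 98.7], [-7.2, 67.8, 101.1], [19.8, 94.6, 104.1]]
```

{"fn": "servo_tool", "kwargs": {
  "steps": [
    [255,[0,1.5,-5.0],[0,0,0]],
    [255,[0,2.1,-4.8],[0,0,0]],
    [255,[0,2.7,-4.5],[0,0,0]],
    [255,[0,3.3,-4.1],[0,0,0]],
    [255,[0,3.8,-3.6],[0,0,0]],
    [255,[0,4.2,-3.1],[0,0,0]],
    [255,[0,4.6,-2.5],[0,0,0]],
    [255,[0,4.9,-1.9],[0,0,0]],
    [255,[0,0,0],[0,0,0]],
    [255,[0,0,0],[0,0,0]]
  ]
}}

```text
time_s: 25.6
ee_pos: [500.8, -85.3, 116.0]
ee_rot: [-179.9, 0.1, 93.3]
force: [-2.6, -6.0, 4.3]
gripper_width: 15.4
gripper_force: 25.0
```

```bash
python3 c.py
```

```text
t 25.6 x,z rel -12.0 39.0 y -203.9320258629754 r 40.8 ang 342.9186340196371 F [-2.6 -6.   4.3] tang -1.5 w 15.37634338473768 [-1.799e+02  1.000e-01  9.330e+01]
```

{"fn": "servo_tool", "kwargs": {
  "steps": [
    [255,[0,5.1,-1.2],[-0.025,0,0]],
    [255,[0,5.2,-0.5],[-0.025,0,0]],
    [255,[0,5.2,0.4],[-0.025,0,0]],
    [255,[0,5.1,1.2],[-0.025,0,0]],
    [255,[0,4.8,2.0],[-0.025,0,0]],
    [255,[0,4.5,2.7],[-0.025,0,0]],
    [255,[0,4.0,3.3],[-0.025,0,0]],
    [255,[0,3.5,4.0],[0,0,0]],
    [255,[0,2.9,4.4],[0,0,0]],
    [255,[0,2.3,4.7],[0,0,0]]
  ]
}}

```text
time_s: 26.6
ee_pos: [546.3, -82.7, 98.7]
ee_rot: [170.1, 0.1, 93.3]
force: [-1.6, -8.1, 2.4]
gripper_width: 15.3
gripper_force: 25.0
```

```bash
python3 c.py; python3 sd.py
```

```text
t 26.6 x,z rel 33.6 21.7 y -203.92493594252744 r 40.0 ang 57.1569334680942 F [-1.6 -8.1  2.4] tang -3.2 w 15.292208745249138 [1.701e+02 1.000e-01 9.330e+01]
lever 18 [[-21.2, -31.6, 128.3], [-17.5, -28.7, 140.8], [-13.2, -23.8, 149.6]]
post 23 [[9.8, -42.5, 125.6], [14.5, -27.4, 138.6], [19.1, -23.5, 149.4]]
lid 148 [[-33.0, 41.9, 98.6], [-8.0, 67.6, 101.2], [19.2, 94.4, 104.8]]
```

{"fn": "servo_tool", "kwargs": {
  "steps": [
    [255,[0,1.7,5.0],[0,0,0]],
    [255,[0,1.0,5.2],[0,0,0]],
    [255,[0,0.3,5.2],[0,0,0]],
    [255,[0,-0.3,5.2],[0,0,0]],
    [255,[0,-1.0,5.1],[0,0,0]],
    [255,[0,-1.7,5.0],[0,0,0]],
    [255,[0,-2.3,4.7],[0,0,0]],
    [255,[0,0,0],[0,0,0]],
    [255,[0,0,0],[0,0,0]],
    [255,[0,0,0],[0,0,0]]
  ]
}}

```text
time_s: 27.65
ee_pos: [549.8, -82.4, 63.4]
ee_rot: [170.1, 0.1, 93.3]
force: [-2.8, -8.0, 2.7]
gripper_width: 15.4
gripper_force: 25.0
```

```bash
python3 c.py; python3 sd.py
```

```text
t 27.65 x,z rel 37.2 -13.6 y -203.9137966239516 r 39.6 ang 110.14010427987223 F [-2.8 -8.   2.7] tang -1.4 w 15.432308793532455 [1.701e+02 1.000e-01 9.330e+01]
lever 18 [[-21.4, -32.2, 126.9], [-17.7, -26.2, 135.9], [-13.1, -24.4, 149.4]]
post 21 [[9.4, -41.5, 127.0], [11.9, -27.7, 137.8], [19.3, -23.5, 148.9]]
lid 152 [[-33.5, 40.9, 98.3], [-6.9, 69.3, 101.1], [19.8, 95.4, 104.2]]
```

{"fn": "servo_tool", "kwargs": {
  "steps": [
    [255,[0,-1.4,2.2],[0,0,0]],
    [255,[0,-1.5,2.2],[0,0,0]],
    [255,[0,-1.7,2.0],[0,0,0]],
    [255,[0,-1.7,2.0],[0,0,0]],
    [255,[0,-2.0,1.8],[0,0,0]],
    [255,[0,-2.0,1.7],[0,0,0]],
    [255,[0,-2.2,1.5],[0,0,0]],
    [255,[0,-2.2,1.4],[0,0,0]],
    [255,[0,-2.3,1.2],[0,0,0]],
    [255,[0,-2.4,1.1],[0,0,0]]
  ]
}}

```text
time_s: 28.7
ee_pos: [536.6, -83.3, 45.1]
ee_rot: [169.7, 0.1, 93.3]
force: [-1.3, -6.1, 9.6]
gripper_width: 15.3
gripper_force: 25.0
```

```bash
python3 c.py
```

```text
t 28.7 x,z rel 23.9 -31.9 y -203.9672337473801 r 39.8 ang 143.11786747859972 F [-1.3 -6.1  9.6] tang -4.4 w 15.283297040096775 [1.697e+02 1.000e-01 9.330e+01]
```

{"fn": "servo_tool", "kwargs": {
  "steps": [
    [255,[0,-2.5,0.8],[0.0175,0,0]],
    [255,[0,-2.5,0.9],[0.0175,0,0]],
    [255,[0,-2.6,0.6],[0.0175,0,0]],
    [255,[0,-2.5,0.6],[0.0175,0,0]],
    [255,[0,-2.6,0.3],[0.0175,0,0]],
    [255,[0,-2.6,0.4],[0.0175,0,0]],
    [255,[0,-2.6,0.1],[0.0175,0,0]],
    [255,[0,-2.6,0.2],[0.0175,0,0]],
    [255,[0,-2.6,-0.1],[0.0175,0,0]],
    [255,[0,-2.6,-0.1],[0.0175,0,0]]
  ]
}}

```text
time_s: 29.7
ee_pos: [513.6, -85.2, 37.9]
ee_rot: [179.6, 0.2, 93.3]
force: [6.0, -7.1, -4.1]
gripper_width: 15.3
gripper_force: 25.0
```

```bash
python3 c.py; python3 sd.py
```

```text
t 29.7 x,z rel 0.8 -39.1 y -204.5680573671897 r 39.1 ang 178.79849470726953 F [ 6.  -7.1 -4.1] tang -5.5 w 15.300626349779622 [179.6   0.2  93.3]
lever 17 [[-21.6, -29.9, 125.6], [-17.5, -25.8, 137.3], [-13.7, -22.7, 148.0]]
post 22 [[9.7, -43.3, 126.3], [13.1, -26.3, 138.1], [19.1, -21.9, 148.1]]
lid 149 [[-33.1, 42.4, 98.3], [-7.0, 69.8, 101.2], [19.1, 97.3, 104.5]]
```

{"fn": "servo_tool", "kwargs": {
  "steps": [
    [255,[0,-4.1,-0.6],[0,0,0]],
    [255,[0,-4.1,-1.0],[0,0,0]],
    [255,[0,-3.9,-1.4],[0,0,0]],
    [255,[0,-3.8,-1.8],[0,0,0]],
    [255,[0,-3.6,-2.2],[0,0,0]],
    [255,[0,-3.3,-2.6],[0,0,0]],
    [255,[0,-3.0,-2.9],[0,0,0]],
    [255,[0,-2.7,-3.2],[0,0,0]],
    [255,[0,-2.3,-3.5],[0,0,0]],
    [255,[0,-2.0,-3.7],[0,0,0]]
  ]
}}

```text
time_s: 30.75
ee_pos: [476.9, -87.3, 59.5]
ee_rot: [-179.9, 0.1, 93.3]
force: [1.6, -10.7, -7.6]
gripper_width: 15.5
gripper_force: 25.0
```

```bash
python3 c.py; python3 sd.py
```

```text
t 30.75 x,z rel -35.9 -17.5 y -204.55741974941907 r 40.0 ang 243.96657459093433 F [  1.6 -10.7  -7.6] tang -7.2 w 15.517239568559333 [-1.799e+02  1.000e-01  9.330e+01]
lever 15 [[-21.0, -29.7, 127.3], [-17.7, -26.3, 137.4], [-14.0, -22.5, 149.2]]
post 22 [[10.2, -43.0, 125.9], [12.9, -24.0, 135.5], [18.6, -21.1, 149.0]]
lid 151 [[-32.8, 41.9, 98.2], [-8.4, 68.2, 100.9], [19.3, 95.4, 104.3]]
```

{"fn": "servo_tool", "kwargs": {
  "steps": [
    [255,[0,0,0],[0,0,0]],
    [255,[0,0,0],[0,0,0]],
    [200,[0,0,0],[0,0,0]],
    [160,[0,0,0],[0,0,0]],
    [130,[0,0,0],[0,0,0]],
    [110,[0,0,0],[0,0,0]],
    [110,[0,0,0],[0,0,0]],
    [110,[0,0,0],[0,0,0]],
    [110,[0,0,0],[0,0,0]],
    [110,[0,0,0],[0,0,0]]
  ]
}}

```text
time_s: 31.8
ee_pos: [477.6, -85.7, 59.9]
ee_rot: [180.0, -0.0, 93.3]
force: [-0.0, 0.4, 0.9]
gripper_width: 51.7
gripper_force: 0.0
```

{"fn": "servo_tool", "kwargs": {
  "steps": [
    [110,[0,0,-10],[0,0,0]],
    [110,[0,0,-15],[0,0,0]],
    [110,[0,0,-20],[0,0,0]],
    [110,[0,0,-25],[0,0,0]],
    [110,[0,0,-30],[0,0,0]],
    [110,[10,0,-30],[0,0,0]],
    [110,[30,5,-20],[0,0,0]],
    [110,[40,10,-10],[0,0,0]],
    [110,[40,10,0],[0,0,0]],
    [110,[40,0,0],[0,0,0]]
  ]
}}

```text
time_s: 32.8
ee_pos: [494.5, 77.0, 221.3]
ee_rot: [179.8, -0.0, 93.2]
force: [0.6, -0.2, 0.6]
gripper_width: 52.2
gripper_force: 0.0
```

```bash
python3 m.py w8.png 1
```

```text
lid 5651 [[-32.1, 39.6, 100.5], [20.3, 92.3, 103.9]]
pad 2016 [-17.   20.8  34.9  35.7  36.4]
tcp vise y -41.584083794128674 F [ 0.63539742 -0.21299887  0.59312648]
jar 0.86 [38.9 66.3 92.2] [101. 102. 104.]
pad 0.81 [ 3.4 29.7 36.9] [58. 92. 94.]
wrist lever 490 [[-21.3, -41.4, 127.4], [-16.5, -30.4, 157.0], [-12.6, -24.8, 158.8]]
wrist post 658 [[10.4, -42.1, 126.7], [14.4, -30.8, 156.6], [19.9, -23.8, 158.6]]
wrist lid 5709 [[-32.1, 38.9, 100.2], [-5.9, 66.4, 102.2], [20.5, 92.2, 103.9]]
wrist handle 41 [[-37.8, -186.3, 45.2], [-32.1, -185.1, 51.2], [-24.7, -182.3, 52.9]]
wrist arm 610 [[-36.4, -176.7, 45.0], [-13.4, -170.9, 65.9], [6.9, -151.0, 80.1]]
side lever 27 [[-21.2, -41.9, 126.6], [-17.7, -26.8, 145.2], [-13.7, -21.5, 157.7]]
side post 35 [[10.1, -43.2, 125.4], [14.4, -25.8, 141.5], [19.0, -21.7, 158.7]]
side lid 153 [[-32.4, 41.2, 98.5], [-6.5, 68.8, 101.3], [19.5, 94.9, 104.3]]
side handle 24 [[-38.5, -221.5, 47.7], [-31.4, -202.3, 53.3], [-24.1, -184.8, 56.4]]
side arm 52 [[-36.6, -179.4, 41.1], [-12.7, -170.9, 64.2], [7.0, -155.3, 83.0]]
```

View pics/w8.png

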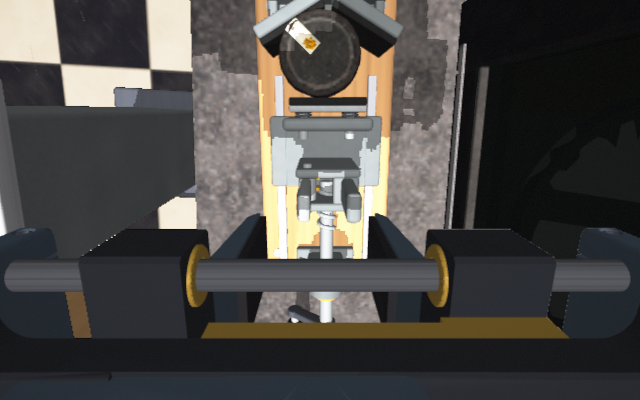

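```bash
python3 -c "
from workcell import ticket,state
print(state()['force']); print(ticket.job_done())"
```

```text
[ 0.41271427 -0.80310804  0.31446012]
the job is handed in; nothing more can be done
None
```

The job is handed in; the judge returned no verdict. The jar is clamped upright in the V at roughly 50–60 N (estimated from crank push and spring compression), about 6 mm off `jar_seat` against the 12 mm limit. The lever is home, the arm is clear and nothing round about was disturbed.

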